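# Open the tortilla press

## Robot

A 7-joint arm with a two-finger parallel gripper is mounted at the origin on the work surface. World frame = base frame: x ahead of the robot, y to its left, z up, the work surface at z = 0. Lengths are in m, angles in rad, forces in N, time in s.
With the tool pointing down it reaches from about 0.4 to 0.925 m from the base axis. Payload 5.6 kg.
Tool frame: the origin (TCP) lies between the finger pads; the fingertips stand 14 mm ahead of it and the grasp point (between the pads) lies 5 mm behind it (ctrl.tcp_to_tips is the distance from the TCP to the fingertips, in m); z points along the fingers, x is the direction in which the jaws open and shut, and the axes are right-handed (so a half turn about z gives the same grasp; the last joint's range is limited). The gripper opens to 85 mm and grips with 20 to 120 N. Pads are 22 mm wide; open, the fingers measure 114 mm over their backs; the gripper's body (76 mm by 85 mm) begins 54 mm behind the grasp point. The pads swing forward as they close: fully open they stand 13 mm farther back than shut.
Start: joints at [-1.376, 0.468, -0.012, 1.603, 0.006, 1.071, -0.056], TCP at [0.153, 0.632, 0.245] pointing down, gripper open.
Joint ranges: [-2.53, 2.53], [-0.31, 2.02], [-1.57, 1.55], [0.28, 2.44], [-1.29, 4.43], [0.15, 1.84], [-2.92, 2.92]. Speed limits (rad/s): [2.57, 2.57, 3.14, 3.14, 3.14, 3.14, 3.14].

## Interface

Orientations are given as a unit quaternion [w, x, y, z].
In Python, from cell import ctrl, cams, job gives the robot as it stands. The module is installed in compiled form; this text tells all that it offers.
- The arm moves only by the tool servo_tool, never from a script. Its argument "steps" is one flat list of numbers, 6 for each row, row after row: the shift along the tool's x, y, z in m, then the turn, a rotation vector about the tool's x, y, z in degrees. In form: [tx, ty, tz, ax, ay, az, tx, ty, tz, ax, ay, az, ...]. A call has 1 to 5 rows; each row shifts and turns the commanded pose from where the row before left it, along the tool's axes as they then stand; what a row does not reach is not made up. A row lasts 1/12 s, in which the tool goes at most 41.7 mm and 7.16 degrees, less where a joint would pass 70% of its speed; a pose out of reach is approached as far as the arm can. A call with a gripper value outside its range is refused whole. "gripper" is the finger opening in m, from 0 to 0.0854, set as the call begins (left out, the last holds). The fingers move at their own pace and stop on an object; "squeeze" is the grip in N (left out, the last holds). Time passes only in rows, so rows that do not move let the fingers close. It gives the time, the measured TCP pose, the force and the opening at its end, in the units of the state.
- ctrl.state(): the state, without advancing time (a new reading comes with each control period).
- cams.read_camera(name): name is "scene" or "side" or "wrist"; returns a dict with "pixels" (420x560x3 uint8, red, green, blue), "z_map" (420x560 float32, m along the optical axis (not along the pixel's ray), 0 where there is no reading), "mtx" (3x3 intrinsics, pixels), "view" (4x4, takes a point from world to camera coordinates). Camera axes: x right, y up, looking along -z (the intrinsics and any distortion apply to the point x, -y, -z); pixel columns grow to the right and rows downward; lengths in m; the calibration is good to about 2 mm. The wrist camera is an equidistant fisheye: a pixel r from the principal point sees the ray r / f radians off the axis. A picture is of the moment at which its call begins.
- job.finish_job(): hands the job in, once; it reports no verdict.
The state is a dict: "time": time; "joints": joint angles; "qvel": joint speeds; "effort": joint torques, N m; "eef_pos": TCP position; "ee_rot": TCP orientation; "force": force on the tool from outside, world axes, zero at the start; "moment": the same for the moment, N m; "gripper_width": opening from 0.0 (shut) to 1.0 (fully open).
Only numpy, scipy, OpenCV 4.12 (cv2) and the standard library are available. Lean on these libraries where they do the work, as an engineer would, in place of code of your own. Each camera call takes 0.05 s, during which the arm holds its last target.

## Task

Open the tortilla press, the screw press with the round plates: turn its small handwheel anticlockwise (seen from above) about a quarter turn until it stops, letting your hand rise with the screw, then let go of it. Leave the square-plated cheese press closed, and leave the stacked saucers where they are.

Things in the scene. Friction and masses are not known exactly. Their poses are not given: they have to be found in the camera images.
- round_hub (a point): Tortilla press handwheel: round dark steel wheel, 60 mm across, rim 16 mm tall, level on an upright screw; fixed press with round plates (160 mm). Point on the axis at mid-rim, 168 to 171 mm up at the start; hub (20 mm wide) to 14 mm above it. Rim may be pinched across from above in any direction; free 30 mm below it and all round. Bridge bar under it, top 121 mm up, nuts 128 mm.
- round_wheel (a joint): Turn of the tortilla press's wheel in rad, growing anticlockwise seen from above. 0 fully closed, 1.35 the stop, press fully open; starts between 0 and 0.2. Wheel, screw and upper plate rise together 10 mm per rad (13.5 mm in all). Turning takes about 0.35 N m; it stays where it is left.
- square_hub (a point): Handwheel of the cheese press: identical wheel at the same height on a press of the same make, but with square plates (150 mm). Point on its axis at mid-rim. To be left as it is. The presses stand side by side, either one on the left.
- saucer_top: The upper of two stacked cream-glazed saucers, each 140 mm in diameter and 15 mm tall, on the bench beyond the presses. Origin at the centre of its underside, 15 mm above the bench. To be left alone.
There are look-alikes about, which are no part of the job. Leave any purple or turquoise look-alike of the part that bears round_hub alone.

How it is judged:
At the end, for the whole second after the job is handed in: The round press's handwheel stands within 0.18 rad (10 degrees) of its open stop (joint above 1.17 rad) and at rest; the square press's wheel has risen less than 3 mm; the saucers are within 30 mm of where they were (value of joint round_wheel above 1.17 rad and velocity of joint round_wheel below 0.05 rad/s and distance of square_hub from where it was at the start of the episode below 0.003 m and distance of saucer_top from where it was at the start of the episode below 0.03 m); the robot touches nothing.
It fails at once if the square cheese press is opened (distance of square_hub from where it was at the start of the episode above 0.004 m).
It fails at once if the saucers are disturbed (distance of saucer_top from where it was at the start of the episode above 0.03 m).
It also fails if it takes over 32 s, if anything falls off the work surface, if the arm or the gripper's body presses on something with over 40 N, if the wrist force passes 120 N, or if a joint passes its speed limit or range.

## Working session

There is one attempt and no reset: what is moved stays moved. The work goes in short steps, Python scripts to look and compute and a tool call to move; the robot and the scene stay as the last step left them, time stands still between calls to the robot, and variables do not carry over. Pictures are saved under pics/ and viewed, and the job is handed in when it is done.

Besides the shell and the picture viewer there is one more tool, called as name(argument=value, ...), one argument or row to a line, values as JSON. servo_tool: Moves the arm, as the interface text tells. Its arguments: {"type":"object","properties":{"steps":{"type":"array","items":{"type":"number"}},"gripper":{"type":"number"},"squeeze":{"type":"number"}},"required":["steps"]}

```bash
mkdir -p pics
python3 - <<'E'
from cell import ctrl,cams,job
import cv2,numpy as np
s=ctrl.state();print(s, ctrl.tcp_to_tips)
for n in ["scene","side","wrist"]:
    r=cams.read_camera(n);cv2.imwrite(f"pics/{n}0.png",r["pixels"][:,:,::-1]);np.savez(f"{n}0.npz",**r)
    print(n,r["mtx"].tolist(),r["view"].round(3).tolist())
E
```

```text
{'time': 0.0, 'joints': array([-1.37602985,  0.46838152, -0.01156966,  1.60366219,  0.00597265,
        1.07141023, -0.05632721]), 'qvel': array([-0.00010071,  0.00058435, -0.0009038 , -0.000219  ,  0.00029484,
        0.0010929 , -0.00014875]), 'effort': array([-5.10766495e-04, -5.32379329e+01,  2.11261871e-02, -2.51312041e+01,
        1.13560364e-02,  7.51839427e-03,  4.55883438e-07]), 'eef_pos': array([0.1530439 , 0.63115392, 0.24431951]), 'ee_rot': array([ 6.09851869e-04,  7.86022084e-01,  6.18197743e-01, -6.80064204e-04]), 'force': array([-0.10229948, -0.01505718, -0.02694203]), 'moment': array([ 0.02811366,  0.03985309, -0.00051819]), 'gripper_width': 1.0032928928007674} 0.014
scene [[381.0744176617467, 0.0, 281.58768156758566], [0.0, 381.0744176617467, 213.98760428045142], [0.0, 0.0, 1.0]] [[-0.255, 0.967, 0.006, 0.14], [-0.563, -0.153, 0.812, 0.176], [0.786, 0.203, 0.584, -1.354], [0.0, 0.0, 0.0, 1.0]]
side [[532.03527677772, 0.0, 282.16271724208826], [0.0, 532.03527677772, 213.16257925220364], [0.0, 0.0, 1.0]] [[0.916, -0.401, 0.024, -0.513], [0.192, 0.491, 0.85, -0.206], [-0.352, -0.773, 0.527, -1.219], [0.0, 0.0, 0.0, 1.0]]
wrist [[325.19226210127806, 0.0, 275.7322853532917], [0.0, 325.19226210127806, 208.19815332905688], [0.0, 0.0, 1.0]] [[0.235, 0.972, -0.002, -0.649], [-0.92, 0.222, -0.322, 0.044], [-0.313, 0.077, 0.947, -0.381], [0.0, 0.0, 0.0, 1.0]]
```

View pics/scene0.png

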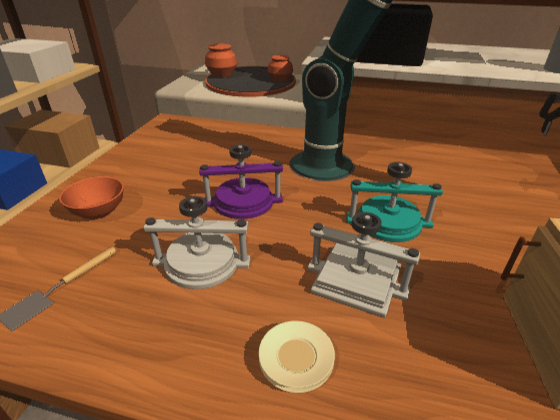

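View pics/side0.png

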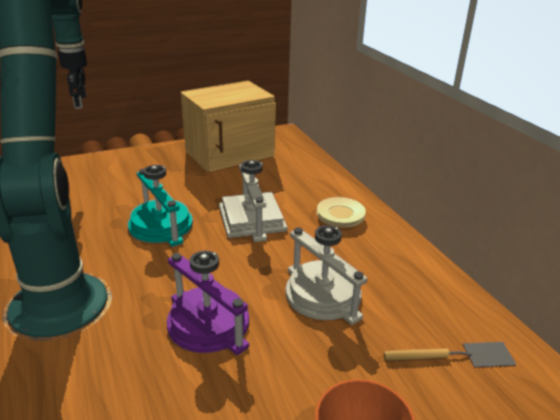

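View pics/wrist0.png

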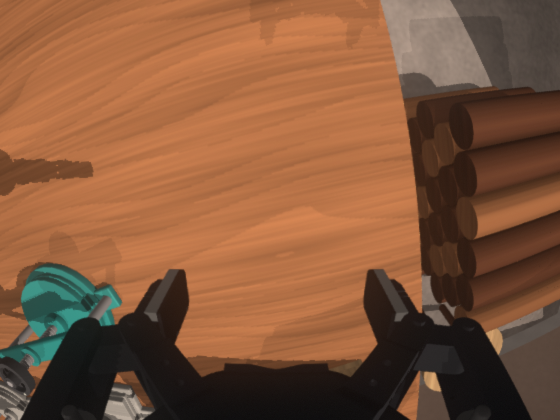

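Four wheels show up in the scene picture: grey round-plated (193,207), grey square-plated (367,222), purple (241,152) and turquoise (400,170). The grey one with round plates at (193,207) fits the tortilla press. I'll enlarge it to confirm and measure the wheels from depth.

```bash
cat > h.py <<'E'
import numpy as np,cv2
def pts(r):
    z=r["z_map"];K=r["mtx"];V=r["view"]
    v,u=np.mgrid[0:420,0:560]
    X=np.stack([(u-K[0,2])/K[0,0]*z,-(v-K[1,2])/K[1,1]*z,-z],-1)
    W=(X-V[:3,3])@V[:3,:3]
    W[z==0]=np.nan
    return W
def circ(p):
    A=np.c_[2*p,np.ones(len(p))];s=np.linalg.lstsq(A,(p**2).sum(1),rcond=None)[0]
    return s[:2],np.sqrt(s[2]+s[:2]@s[:2])
E
python3 - <<'E'
from h import *
for n,wh in [("scene",{"round":(193,207),"square":(367,222),"purple":(241,152),"turq":(400,170)}),("side",{"round":(328,235),"square":(252,167),"purple":(204,262),"turq":(155,172)})]:
    r=np.load(n+"0.npz");W=pts(r)
    for k,(u,v) in wh.items():
        P=W[v-22:v+22,u-25:u+25].reshape(-1,3);C=r["pixels"][v-22:v+22,u-25:u+25].reshape(-1,3)
        m=(P[:,2]>.158)&(P[:,2]<.20)
        Q=P[m];c0=np.median(Q,0)
        Q=Q[np.linalg.norm(Q[:,:2]-c0[:2],axis=1)<.045]
        mm=(Q[:,2]>.170)&(Q[:,2]<.182)
        T=Q[mm]
        from cv2 import minEnclosingCircle
        print(n,k,len(Q),"median",c0.round(4),"top encl",minEnclosingCircle(T[:,:2].astype(np.float32)),"z pct",np.percentile(Q[:,2],[2,10,50,90,98]).round(4))
a=cv2.imread("pics/scene0.png")[180:300,130:270];b=cv2.imread("pics/side0.png")[210:330,265:385]
cv2.imwrite("pics/crop0.png",np.hstack([cv2.resize(a,(420,360),interpolation=2),cv2.resize(b,(360,360),interpolation=2)]))
E
```

```text
scene round 483 median [ 0.5856 -0.192   0.1764] top encl ((0.5773426294326782, -0.19492435455322266), 0.03219129517674446) z pct [0.1643 0.168  0.1764 0.1812 0.1858]
scene square 552 median [0.5479 0.1777 0.1762] top encl ((0.5412023067474365, 0.17818118631839752), 0.03132575377821922) z pct [0.1637 0.1677 0.1762 0.1801 0.1859]
scene purple 273 median [ 0.3061 -0.1831  0.1763] top encl ((0.29868394136428833, -0.1892179399728775), 0.032182808965444565) z pct [0.1633 0.1666 0.1763 0.1805 0.1862]
scene turq 333 median [0.2981 0.2407 0.1762] top encl ((0.29008522629737854, 0.2432575672864914), 0.031807802617549896) z pct [0.1645 0.167  0.1762 0.1812 0.1858]
side round 467 median [ 0.5743 -0.2069  0.1741] top encl ((0.5764744281768799, -0.2000795602798462), 0.03215435519814491) z pct [0.1625 0.1659 0.1741 0.1796 0.1839]
side square 281 median [0.5366 0.1654 0.1728] top encl ((0.5406383872032166, 0.17247556149959564), 0.03232228383421898) z pct [0.1599 0.1638 0.1728 0.178  0.1825]
side purple 578 median [ 0.2958 -0.198   0.1732] top encl ((0.2996622920036316, -0.19135509431362152), 0.03221132606267929) z pct [0.1611 0.1653 0.1732 0.1785 0.1832]
side turq 298 median [0.2882 0.229  0.1724] top encl ((0.2870374321937561, 0.2379814088344574), 0.03338941931724548) z pct [0.1601 0.164  0.1724 0.1783 0.1819]
```

View pics/crop0.png

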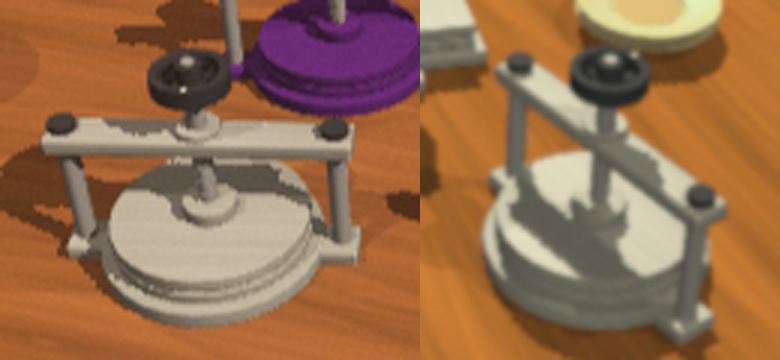

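Confirmed: the crop shows the grey press at (193,207) with round plates, and neither its wheel nor its bridge is coloured. The wheel axis is near (0.577, -0.1975), with mid-rim at about z=0.169. Next I raise the tool and travel there.

servo_tool(
  steps=[-0.021,0.03,-0.012,0,0,0,-0.021,0.03,-0.012,0,0,0,-0.021,0.03,-0.01,0,0,0,-0.021,0.03,-0.01,0,0,0,-0.021,0.03,-0.006,0,0,0],
  gripper=0.0854,
)

```text
time: 0.57
eef_pos: [0.2752, 0.4931, 0.2962]
ee_rot: [-0.0, 0.786, 0.618, 0.0]
force: [1.0, 0.7, -0.5]
gripper_width: 1.003
```

servo_tool(
  steps=[-0.021,0.03,-0.004,0,0,0,-0.021,0.03,-0.004,0,0,0,-0.021,0.03,-0.004,0,0,0,-0.021,0.03,-0.004,0,0,0,-0.021,0.03,-0.004,0,0,0],
)

```text
time: 0.98
eef_pos: [0.396, 0.3553, 0.3155]
ee_rot: [-0.0, 0.786, 0.618, -0.0]
force: [0.4, 0.4, 0.0]
gripper_width: 1.0
```

servo_tool(
  steps=[-0.033,0.0205,0,0,0,0,-0.033,0.0205,0,0,0,0,-0.033,0.0205,0,0,0,0,-0.033,0.0205,0,0,0,0,-0.033,0.0205,0,0,0,0],
)

```text
time: 1.4
eef_pos: [0.456, 0.1705, 0.3153]
ee_rot: [-0.0, 0.786, 0.618, 0.0]
force: [0.1, 0.9, -0.5]
gripper_width: 0.999
```

servo_tool(
  steps=[-0.033,0.0205,0,0,0,0,-0.033,0.0205,0,0,0,0,-0.033,0.0205,0,0,0,0,-0.033,0.0205,0,0,0,0,-0.033,0.0205,0,0,0,0],
)

```text
time: 1.82
eef_pos: [0.5167, -0.0139, 0.3154]
ee_rot: [-0.0, 0.786, 0.618, 0.0]
force: [1.0, 0.5, -0.8]
gripper_width: 0.998
```

servo_tool(
  steps=[-0.033,0.0205,0,0,0,0,-0.033,0.0205,0,0,0,0,-0.033,0.0205,0,0,0,0,-0.033,0.0205,0,0,0,0,-0.033,0.0205,0,0,0,0],
)

```text
time: 2.23
eef_pos: [0.5776, -0.1982, 0.3151]
ee_rot: [-0.0, 0.786, 0.618, 0.0]
force: [0.7, 0.2, 0.0]
gripper_width: 1.001
```

servo_tool(
  steps=[0,0,0,0,0,6.85,0,0,0,0,0,6.85,0,0,0,0,0,6.85,0,0,0,0,0,6.85,0,0,0,0,0,6.85],
)

```text
time: 2.65
eef_pos: [0.5772, -0.1967, 0.3149]
ee_rot: [-0.0, 0.934, 0.356, -0.0]
force: [-0.0, 0.6, -0.8]
gripper_width: 1.0
```

servo_tool(
  steps=[0,0,0,0,0,6.85,0,0,0,0,0,6.85,0,0,0,0,0,6.85,0,0,0,0,0,6.85,0,0,0,0,0,6.85],
)

```text
time: 3.07
eef_pos: [0.5773, -0.1964, 0.315]
ee_rot: [-0.0, 0.998, 0.066, -0.0]
force: [-0.9, -1.0, -0.9]
gripper_width: 0.999
```

Run:
```python
from cell import ctrl,cams
import cv2,numpy as np
s=ctrl.state();print(s["joints"].round(3),s["eef_pos"],s["ee_rot"].round(3),s["force"].round(2))
r=cams.read_camera("wrist");cv2.imwrite("pics/wrist1.png",r["pixels"][:,:,::-1]);np.savez("wrist1.npz",**r)
```

```text
[-0.316  0.403  0.79   1.668 -0.304  1.199  0.678] [ 0.57725721 -0.19637356  0.31497244] [-0.     0.998  0.066 -0.   ] [-0.87 -1.03 -0.91]
```

View pics/wrist1.png

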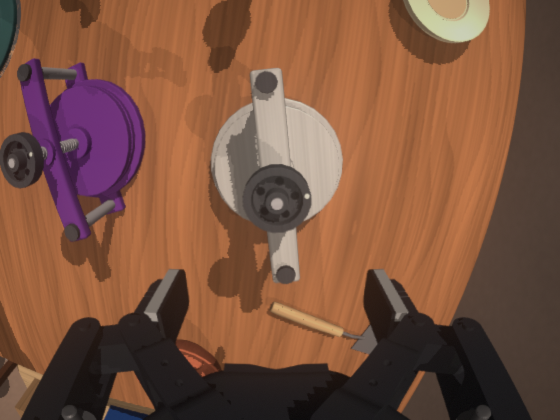

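The wrist picture shows the grey round press, its wheel rim at about (277,198) and hub at (277,203), with the jaws along world x. I'll refine the axis position from this view.

Run:
```python
from h import *
r=np.load("wrist1.npz");K=r["mtx"];V=r["view"]
cv2.imwrite("pics/wcrop1.png",cv2.resize(r["pixels"][150:250,225:335,::-1],(770,700)[:2],interpolation=2)[:600])
def ray(u,v,z):
    d=np.array([u-K[0,2],v-K[1,2]]);t=np.hypot(*d)/K[0,0];d=d/np.hypot(*d)
    c=np.array([np.sin(t)*d[0],-np.sin(t)*d[1],-np.cos(t)]);R=V[:3,:3];o=-R.T@V[:3,3];w=R.T@c
    return o+w*(z-o[2])/w[2]
# dark rim mask by depth along fisheye rays
z=r["z_map"];v,u=np.mgrid[0:420,0:560];dx=u-K[0,2];dy=v-K[1,2];rr=np.hypot(dx,dy)+1e-9;t=rr/K[0,0]
X=np.stack([np.tan(t)*dx/rr*z,-np.tan(t)*dy/rr*z,-z],-1);W=(X-V[:3,3])@V[:3,:3]
P=W[155:245,230:325].reshape(-1,3);m=(P[:,2]>.168)&(P[:,2]<.19);Q=P[m]
print(len(Q),np.percentile(Q[:,2],[5,50,95]),cv2.minEnclosingCircle(Q[:,:2].astype(np.float32)),np.percentile(Q,[1,99],axis=0).mean(0))
T=P[(P[:,2]>.18)&(P[:,2]<.19)];print("hub",len(T),T.mean(0), (T.max(0)+T.min(0))/2)
print(ray(277,203,.183),ray(277,198,.177))
```

```text
3658 [0.16891689 0.17669966 0.18401691] ((0.5793874859809875, -0.19769258797168732), 0.03008192963898182) [ 0.57929924 -0.19701063  0.17706575]
hub 439 [ 0.57929282 -0.19712078  0.18387744] [ 0.57942011 -0.19705546  0.1837125 ]
[ 0.5799492  -0.19788523  0.183     ] [ 0.5796259  -0.19532637  0.177     ]
```

View pics/wcrop1.png

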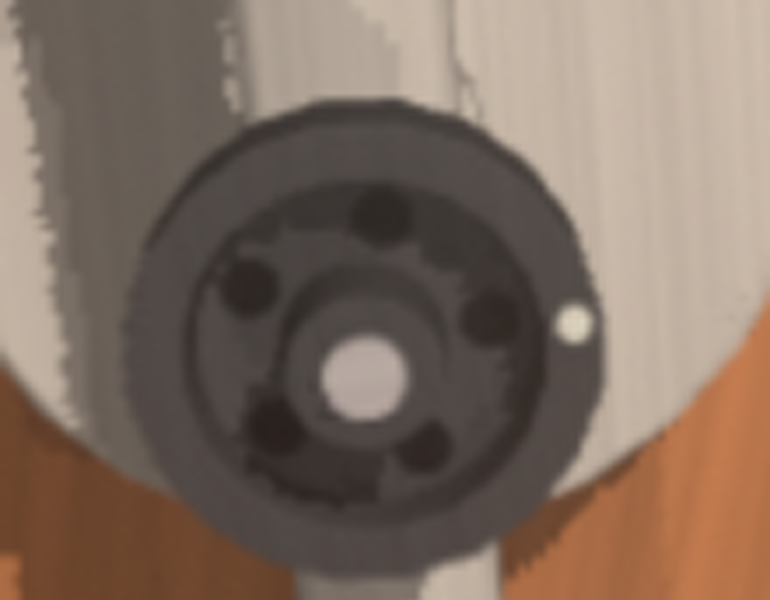

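The white dot on the rim will do as an angle mark. The axis is at (0.579, -0.197). Next: a last small turn, centre the tool, and descend.

servo_tool(
  steps=[0,0,0,0,0,6.85,0.002,0.0008,0.035,0,0,0,0,0,0.035,0,0,0,0,0,0.035,0,0,0,0,0,0.02,0,0,0],
)

```text
time: 3.53
eef_pos: [0.5777, -0.1961, 0.1864]
ee_rot: [-0.001, 1.0, 0.011, -0.002]
force: [0.6, -0.3, 0.1]
gripper_width: 1.0
```

servo_tool(
  steps=[0,0,0.012,0,0,0,0,0,0.012,0,0,0,0,0,0.001,0,0,0,0,0,0,0,0,0],
)

```text
time: 3.87
eef_pos: [0.5797, -0.1976, 0.1656]
ee_rot: [0.0, 1.0, 0.009, 0.0]
force: [0.4, -0.7, 0.1]
gripper_width: 1.001
```

Run:
```python
from cell import ctrl,cams
import cv2,numpy as np
s=ctrl.state();print(s["joints"].round(3),s["eef_pos"],s["ee_rot"].round(3),s["force"].round(2),s["moment"].round(2))
r=cams.read_camera("wrist");a=r["pixels"][:,:,::-1]
b=cams.read_camera("scene")["pixels"][120:270,110:310,::-1]
cv2.imwrite("pics/w2.png",np.hstack([cv2.resize(a,(400,300)),cv2.resize(b,(400,300))]))
```

```text
[-0.25   0.576  0.718  1.801 -0.461  0.938  0.686] [ 0.57972677 -0.19761145  0.16560138] [0.    1.    0.009 0.   ] [ 0.41 -0.72  0.12] [-0.12 -0.03  0.01]
```

View pics/w2.png

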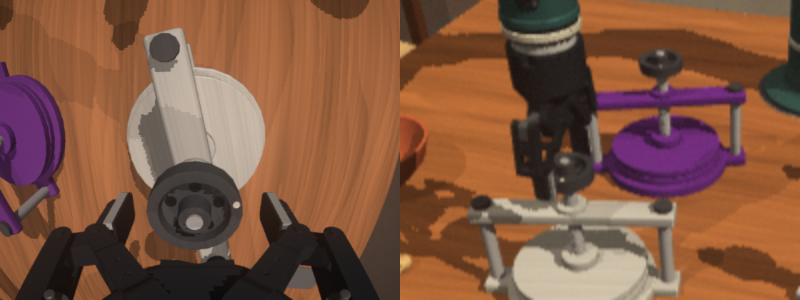

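The wrist view shows the wheel between the pads, but the scene view is ambiguous. I'll check an enlarged crop with depth before closing.

Run:
```python
from cell import ctrl,cams
from h import *
R={n:cams.read_camera(n) for n in("scene","side","wrist")}
def proj(r,p):
    c=r["view"]@np.r_[p,1];x,y,d=c[0],-c[1],-c[2];K=r["mtx"];return K[0,0]*x/d+K[0,2],K[1,1]*y/d+K[1,2]
p=ctrl.state()["eef_pos"]
for n in("scene","side"): print(n,proj(R[n],p), proj(R[n],[.579,-.197,.169]))
a=R["scene"]["pixels"][150:250,130:260,::-1];b=R["side"]["pixels"][150:300,265:395,::-1]
cv2.imwrite("pics/c3.png",np.hstack([cv2.resize(a,(455,350),interpolation=2),cv2.resize(b,(303,350),interpolation=2)]))
cv2.imwrite("pics/w3.png",cv2.resize(R["wrist"]["pixels"][200:400,150:420,::-1],(756,560),interpolation=2))
```

```text
scene (np.float64(192.1049173525749), np.float64(207.41832572423507)) (np.float64(192.42025514980617), np.float64(206.24946953880533))
side (np.float64(327.9099781510181), np.float64(235.65211512954602)) (np.float64(327.41527617099536), np.float64(234.69949571282527))
```

View pics/c3.png

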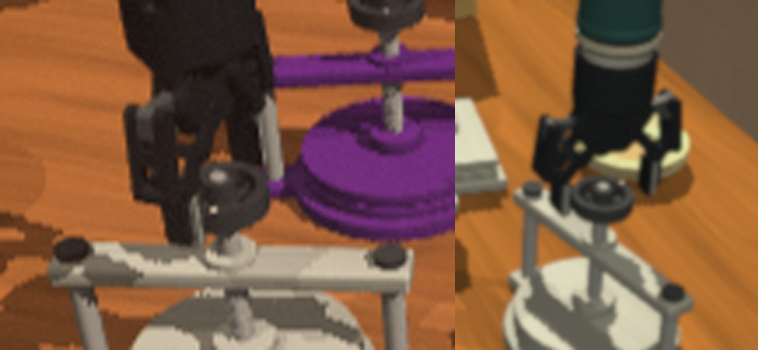

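View pics/w3.png

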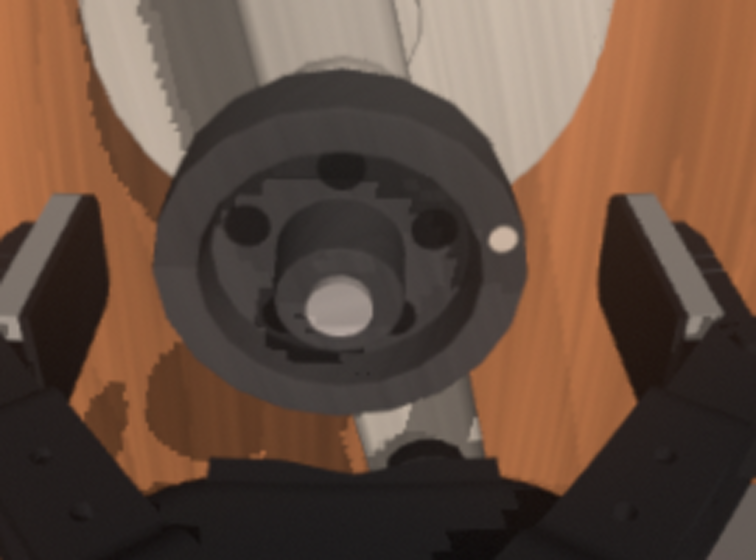

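```bash
cat >> h.py <<'E'
def fpts(r):
    K=r["mtx"];V=r["view"];z=r["z_map"];v,u=np.mgrid[0:420,0:560];dx=u-K[0,2];dy=v-K[1,2];rr=np.hypot(dx,dy)+1e-9;t=rr/K[0,0]
    X=np.stack([np.tan(t)*dx/rr*z,-np.tan(t)*dy/rr*z,-z],-1);return (X-V[:3,3])@V[:3,:3]
def proj(r,p):
    c=r["view"]@np.r_[p,1];x,y,d=c[0],-c[1],-c[2];K=r["mtx"];return np.round([K[0,0]*x/d+K[0,2],K[1,1]*y/d+K[1,2]],1)
E
python3 - <<'E'
from cell import ctrl,cams
from h import *
r=cams.read_camera("wrist");W=fpts(r)
def at(cx,cy): 
    u=int(150+cx/2.8);v=int(200+cy/2.8);return (u,v),W[v,u].round(4)
for n,c in {"L tip far":(72,205),"L strip near":(15,300),"L face far":(92,215),"L face near":(70,370),"R strip far":(640,205),"R strip near":(705,300),"R face far":(605,225),"R near":(660,380),"hub":(340,305),"rim far":(340,125),"rim near":(340,390),"dot":(503,240)}.items(): print(n,*at(*c))
s=cams.read_camera("scene")
for p in [(.579,-.197,.28),(.622,-.197,.164),(.537,-.197,.164)]: print(p,proj(s,p),(proj(s,p)-[130,150])*3.5)
E
```

```text
L tip far (175, 273) [ 0.5365 -0.1876  0.1741]
L strip near (155, 307) [ 0.5354 -0.1881  0.1997]
L face far (182, 276) [ 0.5387 -0.1909  0.171 ]
L face near (175, 332) [ 0.5798 -0.1149  0.2957]
R strip far (378, 273) [ 0.6272 -0.1863  0.1737]
R strip near (401, 307) [ 0.629  -0.1862  0.2005]
R face far (366, 280) [ 0.6242 -0.1937  0.1674]
R near (385, 335) [ 0.6242 -0.1981  0.2026]
hub (271, 308) [ 0.5798 -0.1149  0.2957]
rim far (271, 244) [ 0.5792 -0.1704  0.1773]
rim near (271, 339) [ 0.5798 -0.2205  0.1779]
dot (329, 285) [ 0.6044 -0.1896  0.1777]
(0.579, -0.197, 0.28) [185.3 161.3] [193.55  39.55]
(0.622, -0.197, 0.164) [183.9 219.3] [188.65 242.55]
(0.537, -0.197, 0.164) [200.7 198. ] [247.45 168.  ]
```

Depth puts the pads at x=0.537 and 0.626, centred on y=-0.198, on either side of the wheel. The scene view was only perspective. Closing now.

servo_tool(
  steps=[0,0,0,0,0,0,0,0,0,0,0,0,0,0,0,0,0,0,0,0,0,0,0,0,0,0,0,0,0,0],
  gripper=0.03,
  squeeze=50,
)

```text
time: 4.63
eef_pos: [0.5782, -0.1973, 0.1659]
ee_rot: [-0.001, 1.0, 0.009, -0.001]
force: [-4.9, 0.9, 7.9]
gripper_width: 0.682
```

servo_tool(
  steps=[0,0,0,0,0,0,0,0,0,0,0,0,0,0,0,0,0,0],
)

```text
time: 4.88
eef_pos: [0.5782, -0.1973, 0.1659]
ee_rot: [-0.001, 1.0, 0.009, -0.001]
force: [-4.7, 2.0, 7.8]
gripper_width: 0.685
```

Run:
```python
from cell import ctrl,cams
from h import *
s=ctrl.state();print(s["eef_pos"],s["ee_rot"].round(3),s["force"].round(2),s["moment"].round(2),s["gripper_width"])
r=cams.read_camera("wrist")
cv2.imwrite("pics/w4.png",cv2.resize(r["pixels"][200:400,150:420,::-1],(756,560),interpolation=2))
```

```text
[ 0.57824359 -0.19733077  0.16588178] [-0.001  1.     0.009 -0.001] [-4.74  2.04  7.81] [ 0.3   1.17 -0.02] 0.6851298929073386
```

View pics/w4.png

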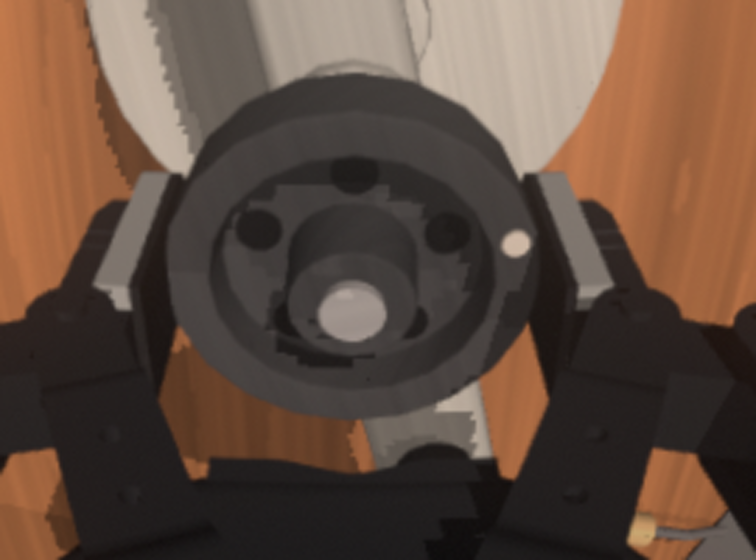

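The wheel is gripped (opening 58 mm), with the dot at (515,243) in the crop. The grip pulled the tool 1.5 mm in -x, so I correct that and start turning while rising.

servo_tool(
  steps=[-0.0012,0,0,0,0,0,0,0,-0.0007,0,0,-4,0,0,-0.001,0,0,-6,0,0,-0.00105,0,0,-6,0,0,-0.00105,0,0,-6],
)

```text
time: 5.35
eef_pos: [0.5781, -0.1974, 0.1698]
ee_rot: [-0.0, 0.979, 0.201, 0.0]
force: [-0.7, 0.9, 5.4]
gripper_width: 0.684
```

```bash
cat > st.py <<'E'
from cell import ctrl,cams
from h import *
import sys
s=ctrl.state();q=s["ee_rot"];print(s["time"],s["joints"].round(2),s["eef_pos"].round(4),"yaw",np.degrees(2*np.arctan2(q[2],q[1])).round(2),s["force"].round(2),s["moment"].round(2),s["gripper_width"].round(3))
r=cams.read_camera("wrist")
cv2.imwrite(sys.argv[1],cv2.resize(r["pixels"][200:400,150:420,::-1],(540,400),interpolation=2))
E
python3 st.py pics/w5.png
```

```text
Traceback (most recent call last):
  File "st.py", line 4, in <module>
    s=ctrl.state();q=s["ee_rot"];print(s["time"],s["joints"].round(2),s["eef_pos"].round(4),"yaw",np.degrees(2*np.arctan2(q[2],q[1])).round(2),s["force"].round(2),s["moment"].round(2),s["gripper_width"].round(3))
                                                                                                                                                                                        ^^^^^^^^^^^^^^^^^^^^^^^^
AttributeError: 'float' object has no attribute 'round'
```

```bash
sed -i 's/s\["gripper_width"\].round(3)/round(s["gripper_width"],3)/' st.py; python3 st.py pics/w5.png
```

```text
5.35 [-0.19  0.54  0.63  1.8  -0.39  0.93  1.01] [ 0.5781 -0.1974  0.1698] yaw 23.25 [-0.67  0.91  5.36] [ 0.17  0.55 -0.36] 0.684
```

View pics/w5.png

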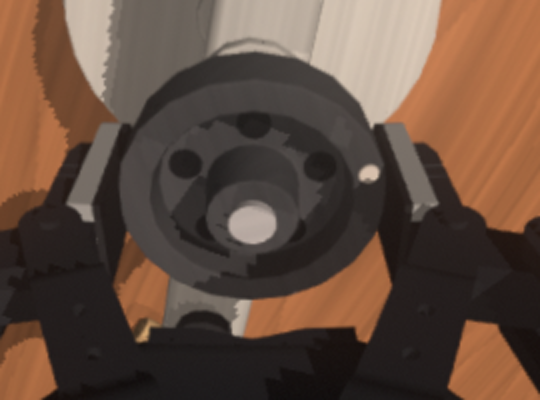

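The dot is fixed relative to the pads at (369,174), so there is no slip, and the torque reads 0.36 N m as expected. Continuing.

servo_tool(
  steps=[0,0,-0.00105,0,0,-6,0,0,-0.00105,0,0,-6,0,0,-0.00105,0,0,-6,0,0,-0.00105,0,0,-6,0,0,-0.00105,0,0,-6],
)

```text
time: 5.82
eef_pos: [0.5781, -0.1974, 0.175]
ee_rot: [-0.0, 0.894, 0.447, 0.0]
force: [-1.7, 1.3, 5.7]
gripper_width: 0.686
```

servo_tool(
  steps=[0,0,-0.0009,0,0,-5,0,0,-0.0009,0,0,-5,0,0,-0.0007,0,0,-4,0,0,0,0,0,0],
)

```text
time: 6.15
eef_pos: [0.5781, -0.1974, 0.1775]
ee_rot: [-0.0, 0.834, 0.552, 0.0]
force: [-2.9, 1.7, 5.9]
gripper_width: 0.684
```

```bash
python3 st.py pics/w6.png
```

```text
6.15 [-0.06  0.5   0.44  1.78 -0.26  0.92  1.67] [ 0.5781 -0.1974  0.1775] yaw 67.01 [-2.85  1.7   5.92] [0.09 0.7  0.1 ] 0.684
```

View pics/w6.png

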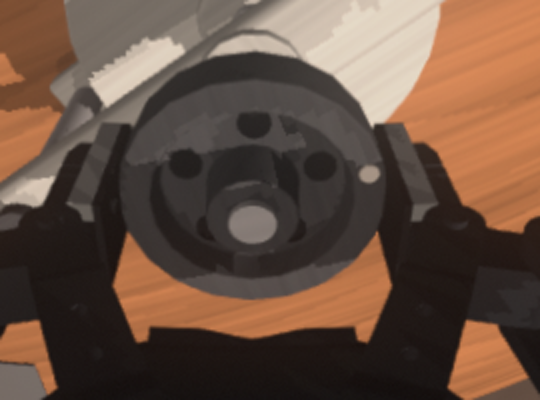

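It has turned 66° (1.15 rad) without slip or stop. Continuing gently to the stop while watching the moment.

servo_tool(
  steps=[0,0,-0.0007,0,0,-4,0,0,-0.0005,0,0,-3],
)

```text
time: 6.37
eef_pos: [0.5781, -0.1974, 0.1786]
ee_rot: [-0.0, 0.799, 0.601, 0.0]
force: [-2.9, 1.5, 6.2]
gripper_width: 0.683
```

```bash
python3 st.py pics/w7.png
```

```text
6.3667 [-0.04  0.49  0.42  1.78 -0.24  0.92  1.77] [ 0.5781 -0.1974  0.1786] yaw 73.93 [-2.91  1.46  6.22] [ 0.06  0.71 -0.45] 0.683
```

servo_tool(
  steps=[0,0,-0.0003,0,0,-2,0,0,-0.0003,0,0,-2,0,0,0,0,0,0],
)

```text
time: 6.67
eef_pos: [0.5795, -0.1977, 0.1787]
ee_rot: [0.001, 0.779, 0.627, 0.001]
force: [4.4, -0.6, -2.1]
gripper_width: 0.682
```

```bash
python3 st.py pics/w8.png
```

```text
6.6667 [-0.03  0.49  0.4   1.78 -0.24  0.91  1.83] [ 0.5795 -0.1977  0.1787] yaw 77.65 [ 4.38 -0.57 -2.14] [-0.02 -0.98 -1.28] 0.682
```

View pics/w8.png

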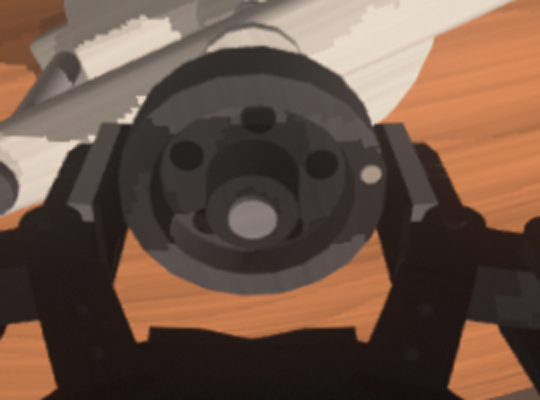

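The moment jumped to 1.28 N m at yaw 77.7°, so the stop is reached. Opening the fingers and backing straight up.

servo_tool(
  steps=[0,0,0,0,0,1.5,0,0,0,0,0,0,0,0,0,0,0,0,0,0,0,0,0,0,0,0,0,0,0,0],
  gripper=0.0854,
)

```text
time: 7.13
eef_pos: [0.578, -0.1972, 0.1785]
ee_rot: [-0.0, 0.785, 0.619, -0.0]
force: [0.1, -0.5, -0.4]
gripper_width: 1.0
```

servo_tool(
  steps=[0,0,0,0,0,0,0,0,-0.01,0,0,0,0,0,-0.01,0,0,0,0,0,-0.02,0,0,0,0,0,-0.03,0,0,0],
)

```text
time: 7.55
eef_pos: [0.577, -0.197, 0.2483]
ee_rot: [-0.001, 0.785, 0.619, -0.001]
force: [1.2, 0.2, 0.4]
gripper_width: 1.001
```

servo_tool(
  steps=[0,0,-0.035,0,0,0,0,0,-0.035,0,0,0,0,0,0,0,0,0,0,0,0,0,0,0],
)

```text
time: 7.88
eef_pos: [0.5793, -0.1981, 0.3224]
ee_rot: [0.002, 0.785, 0.619, 0.002]
force: [-0.1, -0.1, -1.5]
gripper_width: 1.0
```

Run:
```python
from cell import ctrl,cams
from h import *
s=ctrl.state();print(s["time"],s["eef_pos"].round(4),s["force"].round(2),s["gripper_width"])
r=cams.read_camera("wrist");W=fpts(r);np.savez("wrist9.npz",**r)
P=W[120:300,180:380].reshape(-1,3);C=r["pixels"][120:300,180:380].reshape(-1,3)
d=np.linalg.norm(P[:,:2]-[.5785,-.1972],axis=1)
m=(d<.032)&(P[:,2]>.165);print("z",np.percentile(P[m][:,2],[5,50,95]))
b=m&(d>.02)&(C.min(1)>130);print("dot",b.sum(),P[b].mean(0),np.degrees(np.arctan2(*(P[b].mean(0)[:2]-[.5785,-.1972])[::-1])))
r0=np.load("wrist1.npz");W0=fpts(r0);P=W0[155:245,230:325].reshape(-1,3);C=r0["pixels"][155:245,230:325].reshape(-1,3)
d=np.linalg.norm(P[:,:2]-[.579,-.1972],axis=1);m=(d<.031)&(P[:,2]>.165);b=m&(d>.02)&(C.min(1)>130)
print("dot0",b.sum(),P[b].mean(0),np.degrees(np.arctan2(*(P[b].mean(0)[:2]-[.579,-.1972])[::-1])))
q=cams.read_camera("scene");Ws=pts(q);W0=pts(np.load("scene0.npz"))
for k,(u,v) in {"round":(193,205),"square":(367,222)}.items():
  for w in(W0,Ws):
    Q=w[v-22:v+22,u-25:u+25].reshape(-1,3);Q=Q[(Q[:,2]>.158)&(Q[:,2]<.21)];print(k,len(Q),np.median(Q,0).round(4))
d=np.abs(q["pixels"].astype(int)-np.load("scene0.npz")["pixels"])[310:400,250:345].sum(2);print("saucer diff",d.mean())
cv2.imwrite("pics/e_w.png",r["pixels"][:,:,::-1]);cv2.imwrite("pics/e_s.png",q["pixels"][:,:,::-1])
```

```text
7.8833 [ 0.5793 -0.1981  0.3224] [-0.13 -0.1  -1.52] 0.9997857081379715
z [0.18143462 0.18935802 0.19664639]
dot 29 [ 0.58045094 -0.18131809  0.19026454] 82.99685439993976
dot0 19 [ 0.60447317 -0.18963967  0.17801078] 16.53066374676027
round 483 [ 0.5856 -0.192   0.1764]
round 493 [ 0.5852 -0.1916  0.1889]
square 552 [0.5479 0.1777 0.1762]
square 553 [0.5478 0.1775 0.1761]
saucer diff 14.628654970760234
```

View pics/e_w.png

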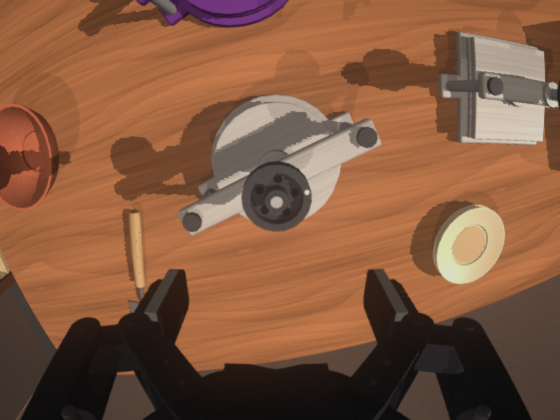

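View pics/e_s.png

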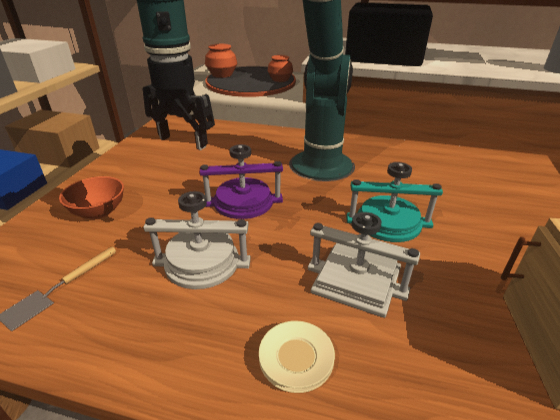

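The final pictures show the wheel about 12.5 mm higher, the square wheel unmoved and the saucers in place. The automatic dot angle is unreliable because its mask caught other highlights (mean radius 16 mm). I'll re-measure it at the dot's pixel (307,193).

Run:
```python
from h import *
for f,(u0,v0),c in(("wrist9.npz",(307,193),(.5785,-.1972)),("wrist1.npz",(307,196),(.579,-.1972))):
    r=np.load(f);W=fpts(r);s=np.s_[v0-4:v0+5,u0-4:u0+5]
    C=r["pixels"][s].min(2);m=(C>120)&(W[s][...,2]>.165);p=W[s][m].mean(0);print(m.sum(),p,np.degrees(np.arctan2(p[1]-c[1],p[0]-c[0])))
from cell import ctrl,cams
q=cams.read_camera("scene");z=np.load("scene0.npz")
for r in(z,q):
    p=r["pixels"][300:400,240:350].astype(int);m=(p[...,2]>110)&(p[...,0]>150);v,u=np.nonzero(m);print("saucer centroid",u.mean()+240,v.mean()+300,m.sum())
```

```text
26 [ 0.576353   -0.171638    0.20042183] 94.80111303501857
22 [ 0.60454694 -0.18977128  0.17792039] 16.21375754435381
saucer centroid 296.8435536942866 355.343104995513 3343
saucer centroid 296.77995642701524 355.4785766158315 4131
```

The dot went from 16° to about 95°, a turn of roughly 77–79°. The saucers' centroid moved less than 0.2 px. The arm is clear, so I'm handing in.

Run:
```python
from cell import ctrl,job
s=ctrl.state();print(s["time"],s["qvel"].round(3),s["force"].round(2))
print(job.finish_job())
```

```text
8.0333 [ 0.001  0.015 -0.002  0.007 -0.001 -0.002  0.   ] [-0.15  0.94 -0.41]
the job is handed in; nothing more can be done
None
```

I opened the tortilla press (grey, round plates). I pinched its wheel from above and turned it anticlockwise about 77° to its stop, rising with the screw. Then I let go, backed up about 14 cm, and handed in at about 8 s of the 32 s allowed.

**Stop:** the moment jumped from about 0.4 to 1.28 N m at the end of the turn, and the pads did not slip on the rim before that.

**Wheel angle:**
- The wheel rose about 12.5 mm, which is about 1.25 rad on top of wherever it started. That is above the 1.17 rad needed.
- The white dot on the rim moved about 78°.

**Left alone:** the square press wheel's measured position changed by less than 0.3 mm. The saucers' centre moved less than 0.2 px in the image. The arm touched nothing at the end.

**Checks that disagreed:**
- My first automatic dot reading gave 83° as the final dot direction. Its mask had caught other highlights, so I re-measured at the dot itself and got 95°.
- That second reading showed an odd height (0.200 m instead of about 0.190 m), so the dot angle is only approximate.
- A raw pixel comparison at the saucers also differed, probably from changed shadows.

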